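# Make room on the rail and hang up the second ear defenders

## Robot

A 6-joint arm with a two-finger parallel gripper is mounted at the origin on the work surface. World frame = base frame: x ahead of the robot, y to its left, z up, the work surface at z = 0. Lengths are in m, angles in rad, forces in N, time in s.
With the tool pointing down it reaches from about 0.25 to 0.8 m from the base axis. Payload 8.5 kg.
Tool frame: the origin (TCP) lies midway between the tips of the shut fingers; the grasp point (between the pads) lies 19 mm behind it (r.grip_depth is the distance from the TCP to the grasp point, in m); z points along the fingers, y is the line along which they close (so a half turn about z gives the same grasp; the last joint's range is limited). The gripper opens to 85 mm and grips with 20 to 120 N. Pads are 22 mm wide; open, the fingers measure 114 mm over their backs; the gripper's body (76 mm by 85 mm) begins 54 mm behind the grasp point. The pads swing forward as they close: fully open they stand 13 mm farther back than shut.
Start: joints at [-1.138, 0.238, -0.013, 1.319, 0, 1.571], TCP at [0.22, -0.477, 0.231] pointing down, gripper open.
Joint ranges: [-2.66, 2.66], [-1.03, 1.9], [-1.14, 1.46], [-1.82, 2.27], [-1.45, 1.34], [-3.14, 3.14]. Speed limits (rad/s): [2.22, 2.22, 2.79, 3.14, 3.14, 3.14].

## Interface

Orientations are given as a unit quaternion [x, y, z, w].
In Python, from bench import r gives the robot as it stands.
- The arm moves only by the tool carry_out, never from a script. Its argument "increments" is a list of rows, each an object of numbers: "wx", "wy", "wz": the turn, a rotation vector about the world's x, y, z normalised to -1 to 1, where 1 is 8 degrees; "x", "y", "z": the shift along the world's x, y, z normalised to -1 to 1, where 1 is 0.03 m; "hand": the closure, from -1 (fully open) to 1 (shut). A call has exactly 8 rows; each row shifts and turns the commanded pose from where the row before left it; what a row does not reach is not made up. A row lasts 1/8 s, in which the tool goes at most 62.5 mm and 10.7 degrees, less where a joint would pass 70% of its speed; a pose out of reach is approached as far as the arm can. A call with a number of a shift or a turn outside -1 to 1 is refused whole. A call with a gripper value outside its range is refused whole. The fingers move at their own pace and stop on an object; "force" is the grip in N (left out, the last holds). Time passes only in rows, so rows that do not move let the fingers close, or fill a call up. It gives the time, the measured TCP pose, the force, the opening and the grip force at its end, in the units of the state.
- r.read_state(): the state, without advancing time (a new reading comes with each control period).
- r.snapshot(name): name is "side" or "top"; returns a dict with "img" (384x512x3 uint8, red, green, blue), "range_z" (384x512 float32, m along the optical axis (not along the pixel's ray), 0 where there is no reading), "intrinsics" (3x3 intrinsics, pixels), "position" and "rotation" of the camera in the world. Camera axes: x right, y up, looking along -z (the intrinsics and any distortion apply to the point x, -y, -z); pixel columns grow to the right and rows downward; lengths in m; the calibration is good to about 2 mm. A picture is of the moment at which its call begins.
- r.finish_job(): hands the job in; it is judged then, once.
The state is a dict: "t": time; "joint_positions": joint angles; "qd": joint speeds; "joint_efforts": joint torques, N m; "tool_pos": TCP position; "ee_rot": TCP orientation; "contact_force": force on the tool from outside, world axes, zero at the start; "wrist_torque": the same for the moment, N m; "grip_width": opening from 0.0 (shut) to 1.0 (fully open); "gripper_force": force on a finger pad.
Only numpy, scipy, OpenCV 4.12 (cv2) and the standard library are available. Lean on these libraries where they do the work, as an engineer would, in place of code of your own. Each camera call takes 0.05 s, during which the arm holds its last target. There are 200 camera calls.

## Task

Ear defenders hang in the middle of the little rail on the workshop bench: slide that pair along the bar until its cups are up against the wooden end panel. Then take the other pair, standing on the bench, and lower it gently over the free stretch of the bar, so that both hang straight, side by side, astride the bar. Let neither pair fall over or off, and leave everything else on the bench where it is.

Things in the scene. Friction and masses are not known exactly. Their poses are not given: they have to be found in the camera images.
- rail: fixed rail stand. Square steel bar 20 by 20 along its y axis, top face 150 above the bench. At +y (robot's left) a plywood end panel 140 wide (x), 165 tall, inner face at y +100; at the other end a slim steel post 20 wide, 162 tall, inner face at y -100, on a foot 110 (x) by 30, 8 high. A flat strip joins them on the bench. Origin: on the bench under the bar's middle
- bar_mid (a point): middle of the bar's top face, 150 above the rail's origin; axes as the rail
- panel_face (a point): where the bar's top face meets the end panel's inner face, at y = +100 in the rail's frame; axes as the rail
- hung_pair: ear defenders that start astride the bar near its middle, y along the bar, cups 22 above the bench. An upside-down U 148 tall, 125 wide over the two grey cups (its x), 56 deep (its y); cups 72 tall, 50 apart inside. Origin: midway between the cups, level with their undersides; z up. Half-turn symmetric, about 0.22 kg. The cups meet the panel when the origin is 28 short of its face
- hung_pair_crown (a point): hanging pair: the crown is a black padded block 44 (x) by 24 (y), 20 thick, 128 to 148 above the pair's origin; grip it across its 24. This point: centre of its flat underside, which rests on the bar
- standing_pair: second, equal ear defenders, standing on their cups on the bench, left or right of the rail, yaw within 0.6 rad. An upside-down U 148 tall, 125 wide over the two grey cups (its x), 56 deep (its y); cups 72 tall, 50 apart inside. Origin: midway between the cups, level with their undersides; z up. Half-turn symmetric, about 0.22 kg. 
- standing_pair_crown (a point): standing pair: the crown is a black padded block 44 (x) by 24 (y), 20 thick, 128 to 148 above the pair's origin; grip it across its 24. This point: centre of its flat underside, which rests on the bar
- jug: bystander: steel milk jug, 80 across, 105 tall, handle at its +y; on the bench on the other side of the rail from the standing pair. Origin: underside centre
- tamper: bystander: steel coffee tamper, 58 across, 88 tall, nearer the robot than the rail. Origin: underside centre
- portafilter: bystander: portafilter lying flat, bowl 72 across, 42 tall, black handle 170 long to its +y. Origin: under the bowl
- jar: bystander: white jar 72 across, 110 tall, beyond the rail. Origin: underside centre
- gasket: bystander: black ring 74 across, 9 high, lying flat. Origin: underside centre
- spanner: bystander: steel spanner lying flat, nearer the robot, on the right
- driver: bystander: screwdriver lying beyond the rail, on the right

How it is judged:
On the way, in this order (a step that is already met when the one before it is completed fails the run):
1. the hanging pair has been slid up to the end panel while the other still stands on the bench (x of hung_pair_crown in the frame of bar_mid between -0.02 and 0.02 m and y of hung_pair_crown in the frame of bar_mid between -0.1 and 0.1 m and z of hung_pair_crown in the frame of bar_mid between -0.006 and 0.008 m and angle between hung_pair's own z axis and vertical below 0.2 rad and angle between the y axis of hung_pair and the y axis of rail, either way round below 0.25 rad and y of hung_pair_crown in the frame of panel_face above -0.04 m and height (world z) of standing_pair below 0.015 m), for 0.2 s.
2. the second pair hangs astride the bar beside it (x of hung_pair_crown in the frame of bar_mid between -0.02 and 0.02 m and y of hung_pair_crown in the frame of bar_mid between -0.1 and 0.1 m and z of hung_pair_crown in the frame of bar_mid between -0.006 and 0.008 m and angle between each of hung_pair, standing_pair's own z axis and vertical below 0.2 rad and angle between the y axis of each of hung_pair, standing_pair and the y axis of rail, either way round below 0.25 rad and y of hung_pair_crown in the frame of panel_face above -0.04 m and x of standing_pair_crown in the frame of bar_mid between -0.02 and 0.02 m and y of standing_pair_crown in the frame of bar_mid between -0.1 and 0.1 m and z of standing_pair_crown in the frame of bar_mid between -0.006 and 0.008 m), for 0.2 s.
At the end, for the whole second after the job is handed in: Both pairs hang at rest astride the bar: crown underside on the bar's top (within -6 and +8 mm) and within 20 mm of its centre line, between panel and post, tilted less than 0.2 rad, band across the bar within 0.25 rad; the first pair's cups within 12 mm of the end panel (all of step 2 and linear speed of each of hung_pair, standing_pair below 0.03 m/s); the robot touches nothing.
It fails at once if the hanging pair falls off the bar (z of hung_pair_crown in the frame of bar_mid below -0.03 m).
It fails at once if the second pair falls over (angle between standing_pair's own z axis and vertical above 0.8 rad).
It fails at once if the second pair is dropped onto the bar (comes down on it faster than 0.5 m/s) (linear speed of standing_pair above 0.5 m/s and z of standing_pair_crown in the frame of bar_mid between -0.01 and 0.04 m and x of standing_pair_crown in the frame of bar_mid between -0.025 and 0.025 m and y of standing_pair_crown in the frame of bar_mid between -0.1 and 0.1 m).
It fails at once if a bystander is shifted by more than 40 mm (distance of any of jug, tamper, portafilter, jar, gasket, spanner, driver from where it was at the start of the episode above 0.04 m).
It also fails if it takes over 64 s, if anything falls off the work surface, if the arm or the gripper's body presses on something with over 40 N, if the wrist force passes 120 N, or if a joint passes its speed limit or range.

## Working session

There is one attempt and no reset: what is moved stays moved. The work goes in short steps, Python scripts to look and compute and a tool call to move; the robot and the scene stay as the last step left them, time stands still between calls to the robot, and variables do not carry over. Pictures are saved under pics/ and viewed, at most 10 in all, crops included, and the job is handed in when it is done.

Besides the shell and the picture viewer there is one more tool, called after "Call:" as name(argument=value, ...) on one line, values as JSON. carry_out: Moves the arm, as the interface text tells. Scaled input: -1 to 1 covers 0.03 m each way for a shift and 8 degrees each way for a turn. Its arguments: {"type":"object","properties":{"increments":{"type":"array"},"force":{"type":"number"}},"required":["increments"]}

```bash
mkdir -p pics; cat > h.py <<'E'
from bench import r
import numpy as np, cv2
def snap(n,f):
    s=r.snapshot(n); cv2.imwrite(f'pics/{f}.png',cv2.resize(s['img'][:,:,::-1],None,fx=1.5,fy=1.5)); np.savez(f'pics/{f}.npz',**s); return s
def cloud(s):
    K=s['intrinsics'];z=s['range_z'];v,u=np.mgrid[:384,:512]
    p=np.stack([(u-K[0,2])/K[0,0]*z,-(v-K[1,2])/K[1,1]*z,-z],-1)
    return p@np.array(s['rotation']).T+s['position'] if np.shape(s['rotation'])==(3,3) else p
E
python3 - <<'E'
from h import *
for n in('top','side'):
    s=snap(n,n+'1'); print(s['position'],s['rotation'],s['intrinsics'],[k for k in s])
print(r.read_state())
E
```

```text
[ 0.47256953 -0.01563275  1.16282565] [ 0.03757717 -0.03373208 -0.69635736  0.71591657] [[481.55417381   0.         252.70901734]
 [  0.         481.55417381 182.61665806]
 [  0.           0.           1.        ]] ['img', 'range_z', 'intrinsics', 'position', 'rotation']
[0.40785094 0.55791338 0.80209025] [-0.05381579  0.33460821  0.92915455 -0.14769235] [[359.95989324   0.         249.74757119]
 [  0.         359.95989324 195.55356138]
 [  0.           0.           1.        ]] ['img', 'range_z', 'intrinsics', 'position', 'rotation']
{'t': 0.1, 'joint_positions': array([-1.13802746e+00,  2.38705411e-01, -1.41952296e-02,  1.31918910e+00,
        1.33215774e-05,  1.57082513e+00]), 'qd': array([-8.91691831e-04,  3.06005360e-04,  7.42322908e-04, -2.92755085e-04,
       -5.56248922e-04, -9.41223897e-05]), 'joint_efforts': array([ 2.71745448e-04, -5.39722145e+01,  3.46998274e+01,  1.34107692e-02,
        1.55251741e-04,  2.03151569e-05]), 'tool_pos': array([ 0.22002073, -0.47624978,  0.23074013]), 'ee_rot': array([ 9.76682981e-01,  2.14685668e-01, -1.32351652e-04, -6.33054659e-04]), 'contact_force': array([ 0.24197365, -0.7564008 ,  0.49737002]), 'wrist_torque': array([-0.03529401, -0.03419711, -0.02150957]), 'gripper_force': 0.0, 'grip_width': 1.0012580802353903}
```

View pics/top1.png

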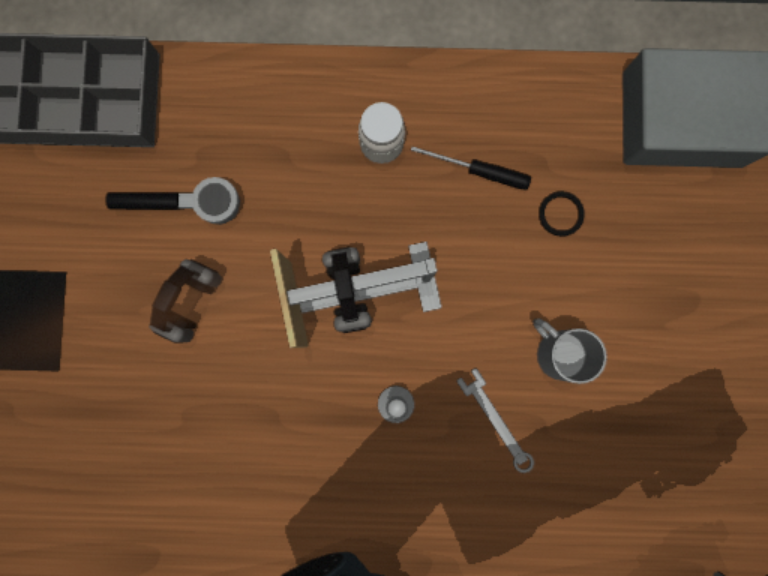

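View pics/side1.png

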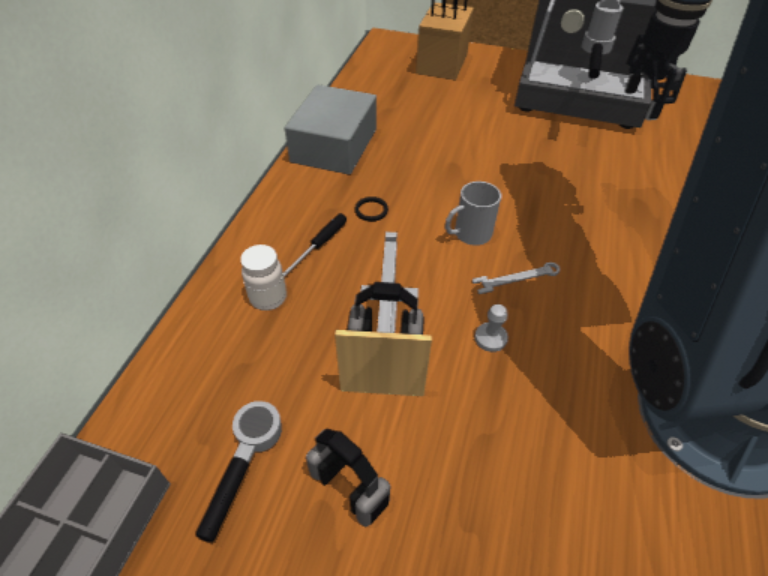

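The top view shows the hung pair's crown at about (345,287), the bar running from (292,297) to (432,268) with the panel on its left, and the standing pair on the left with its crown at about (168,297). The jug is on the right and the tamper is at (396,405).

```bash
cat >> h.py <<'E'
from scipy.spatial.transform import Rotation as R
def cloud(s):
    K=s['intrinsics'];z=s['range_z'];v,u=np.mgrid[:384,:512]
    p=np.stack([(u-K[0,2])/K[0,0]*z,-(v-K[1,2])/K[1,1]*z,-z],-1)
    return R.from_quat(s['rotation']).apply(p.reshape(-1,3)).reshape(384,512,3)+s['position']
def box(P,name,m):
    q=P[m]
    if len(q)<5: print(name,'few',len(q)); return
    (c,wh,a)=cv2.minAreaRect((q[:,:2]*1000).astype(np.float32))
    print(name,len(q),'c',np.round(c,1),'wh',np.round(wh,1),'a',round(a,1),'mean',np.round(q.mean(0)*1000,1),'zmed',round(np.median(q[:,2])*1000,1))
def reg(u0,u1,v0,v1):
    v,u=np.mgrid[:384,:512]*np.float64(1.5); return (u>u0)&(u<u1)&(v>v0)&(v<v1)
E
python3 - <<'E'
from h import *
s=np.load('pics/top1.npz');P=cloud(s);z=P[...,2]
box(P,'bench',reg(500,600,260,300))
box(P,'hung crown',reg(310,385,230,345)&(z>.160))
box(P,'hung all',reg(310,385,230,345)&(z>.06)&~((z>.14)&(z<.153)))
box(P,'hung cups',reg(310,385,230,345)&(z>.06)&(z<.12))
box(P,'panel',reg(260,310,240,360)&(z>.156))
box(P,'bar1',reg(296,440,250,315)&(z>.142)&(z<.154)&~reg(325,370,0,600))
box(P,'post',reg(415,445,240,300)&(z>.157))
box(P,'stand crown',reg(140,225,250,350)&(z>.138))
box(P,'stand all',reg(140,225,250,350)&(z>.03))
box(P,'stand cups',reg(140,225,250,350)&(z>.03)&(z<.085))
box(P,'tamper',reg(370,425,375,430)&(z>.02))
E
```

```text
bench 1716 c [ 563.4 -184.6] wh [ 93.3 372.2] a 14.2 mean [ 588.1 -282.8    2.9] zmed -0.5
hung crown 266 c [523.7  24.9] wh [127.1  30.1] a 25.1 mean [551.6  36.9 239.6] zmed 169.2
hung all 929 c [546.1  39.2] wh [154.2  99.5] a 3.9 mean [553.2  38.5 141.1] zmed 94.0
hung cups 514 c [558.5  41.5] wh [126.   55.7] a 12.3 mean [553.4  38.8  88.8] zmed 89.7
panel 358 c [508.4  90.8] wh [207.5  85.8] a 48.9 mean [534.9 119.3 197.2] zmed 163.9
bar1 558 c [565.8  11.5] wh [ 20.1 198.5] a 13.9 mean [567.    5.4 149.2] zmed 149.2
post 59 c [533.1 -54. ] wh [ 17.8 142.2] a 64.8 mean [582.4 -76.6 212.5] zmed 161.9
stand crown 274 c [494.5 148.8] wh [327.9  50.3] a 73.7 mean [532.  274.3 205.4] zmed 146.7
stand all 1177 c [481.2 164.4] wh [338.1 125.1] a 67.0 mean [534.1 282.9 111.5] zmed 73.6
stand cups 611 c [536.  292.5] wh [ 56.  125.2] a 65.1 mean [533.8 282.9  63.4] zmed 66.7
tamper 211 c [416.2 -21.4] wh [105.5  41.1] a 27.1 mean [389.8 -37.2 110.1] zmed 83.0
```

```bash
python3 - <<'E'
from h import *
s=np.load('pics/top1.npz');P=cloud(s);z=P[...,2]
box(P,'hung crown',reg(310,385,230,345)&(z>.164)&(z<.175))
box(P,'hung cups',reg(310,385,230,345)&(z>.075)&(z<.1))
box(P,'panel',reg(260,310,240,360)&(z>.160)&(z<.17))
box(P,'post',reg(415,445,240,300)&(z>.158)&(z<.167))
box(P,'stand crown',reg(140,225,250,350)&(z>.143)&(z<.153))
box(P,'stand cups',reg(140,225,250,350)&(z>.03)&(z<.077))
box(P,'tamper',reg(370,425,375,430)&(z>.02)&(z<.095))
box(P,'jug',reg(525,620,310,390)&(z>.02)&(z<.12))
c=np.array([566,11.5]);a=np.radians(13.9);ex=np.array([np.cos(a),np.sin(a)]);ey=np.array([-ex[1],ex[0]])
for n,m in(('panel',reg(260,310,240,360)&(z>.156)&(z<.17)),('post',reg(415,445,240,300)&(z>.157)&(z<.167)),('hungcrown',reg(310,385,230,345)&(z>.164)&(z<.175)),('cups',reg(310,385,230,345)&(z>.075)&(z<.1))):
    q=P[m][:,:2]*1000-c; print(n,np.percentile(q@ex,[2,50,98]).round(1),np.percentile(q@ey,[2,50,98]).round(1))
E
```

```text
hung crown 234 c [558.2  41.5] wh [43.5 23.7] a 12.0 mean [558.   41.2 169. ] zmed 169.1
hung cups 492 c [558.5  41.7] wh [126.   55.2] a 12.3 mean [553.2  39.1  89.4] zmed 89.9
panel 330 c [537.7 124.5] wh [139.5  10.5] a 14.1 mean [537.7 124.3 164. ] zmed 163.9
post 56 c [588.5 -79.7] wh [19.5 11.6] a 12.7 mean [588.3 -79.9 161.6] zmed 161.8
stand crown 221 c [535.9 293.3] wh [24.6 44. ] a 63.0 mean [535.9 292.7 146.9] zmed 146.9
stand cups 604 c [536.  292.5] wh [ 56.  125.2] a 65.1 mean [533.9 282.8  63.2] zmed 66.6
tamper 204 c [385.8 -36.9] wh [36.6 37.9] a 40.5 mean [386.9 -38.   74. ] zmed 82.9
jug 933 c [ 482.1 -297.4] wh [105.7  79.7] a 15.7 mean [ 473.4 -297.7   72.7] zmed 78.2
panel [-67.3  -1.   66.6] [111.4 116.1 121.3]
post [-9.5 -0.   9.1] [-99.6 -94.3 -88.4]
hungcrown [-21.2  -0.4  20.2] [19.5 30.6 41.9]
cups [-61.8 -30.2  60.8] [ 4.9 25.6 56.6]
```

Call:
carry_out(increments=[{"x": 0.47,"y": 0.72,"wz": 0.88,"hand": -1},{"x": 0.47,"y": 0.72,"wz": 0.88,"hand": -1},{"x": 0.47,"y": 0.72,"wz": 0.88,"hand": -1},{"x": 0.47,"y": 0.72,"wz": 0.88,"hand": -1},{"x": 0.47,"y": 0.72,"wz": 0.88,"hand": -1},{"x": 0.47,"y": 0.72,"wz": 0.88,"hand": -1},{"x": 0.47,"y": 0.72,"wz": 0.88,"hand": -1},{"x": 0.47,"y": 0.72,"wz": 0.88,"hand": -1}], force=30)

```text
validation failed for argument at $.in...
```

```bash
cat >> h.py <<'E'
def st():
    s=r.read_state(); x=R.from_quat(s['ee_rot']); 
    print(round(s['t'],2),'pos',(s['tool_pos']*1000).round(1),'yawx',np.degrees(np.arctan2(*x.as_matrix()[[1,0],0])).round(2),'z',x.as_matrix()[:,2].round(3),'q',s['joint_positions'].round(2),'F',s['contact_force'].round(1),'w',round(s['grip_width']*85,1),'gf',s['gripper_force'])
E
python3 -c "from h import *;st()"
```

```text
0.1 pos [ 220.  -476.2  230.7] yawx 24.79 z [-0.001  0.001 -1.   ] q [-1.14  0.24 -0.01  1.32  0.    1.57] F [ 0.2 -0.8  0.5] w 85.1 gf 0.0
```

Call:
carry_out(increments=[{"x": 0.47,"y": 0.72,"z": 0,"wx": 0,"wy": 0,"wz": 0.88,"hand": -1},{"x": 0.47,"y": 0.72,"z": 0,"wx": 0,"wy": 0,"wz": 0.88,"hand": -1},{"x": 0.47,"y": 0.72,"z": 0,"wx": 0,"wy": 0,"wz": 0.88,"hand": -1},{"x": 0.47,"y": 0.72,"z": 0,"wx": 0,"wy": 0,"wz": 0.88,"hand": -1},{"x": 0.47,"y": 0.72,"z": 0,"wx": 0,"wy": 0,"wz": 0.88,"hand": -1},{"x": 0.47,"y": 0.72,"z": 0,"wx": 0,"wy": 0,"wz": 0.88,"hand": -1},{"x": 0.47,"y": 0.72,"z": 0,"wx": 0,"wy": 0,"wz": 0.88,"hand": -1},{"x": 0.47,"y": 0.72,"z": 0,"wx": 0,"wy": 0,"wz": 0.88,"hand": -1}], force=30)

```text
t: 1.1
tool_pos: [0.3332, -0.3029, 0.231]
ee_rot: [0.758, 0.652, -0.0, -0.0]
contact_force: [-0.3, -0.1, -0.0]
grip_width: 1.003
gripper_force: 0.0
```

```bash
python3 -c "from h import *;st()"
```

```text
1.1 pos [ 333.2 -302.9  231. ] yawx 81.35 z [-0.001  0.    -1.   ] q [-0.74  0.11 -0.17  1.29 -0.    0.98] F [-0.3 -0.1 -0. ] w 85.3 gf 0.0
```

Call:
carry_out(increments=[{"x": 0.47,"y": 0.72,"z": 0,"wx": 0,"wy": 0,"wz": 0.88,"hand": -1},{"x": 0.47,"y": 0.72,"z": 0,"wx": 0,"wy": 0,"wz": 0.88,"hand": -1},{"x": 0.47,"y": 0.72,"z": 0,"wx": 0,"wy": 0,"wz": 0.88,"hand": -1},{"x": 0.47,"y": 0.72,"z": 0,"wx": 0,"wy": 0,"wz": 0.88,"hand": -1},{"x": 0.47,"y": 0.72,"z": 0,"wx": 0,"wy": 0,"wz": 0.88,"hand": -1},{"x": 0.47,"y": 0.72,"z": 0,"wx": 0,"wy": 0,"wz": 0.88,"hand": -1},{"x": 0.47,"y": 0.72,"z": 0,"wx": 0,"wy": 0,"wz": 0.88,"hand": -1},{"x": 0.47,"y": 0.72,"z": 0,"wx": 0,"wy": 0,"wz": 0.88,"hand": -1}])

```text
t: 2.1
tool_pos: [0.446, -0.1301, 0.231]
ee_rot: [0.361, 0.933, -0.0, -0.0]
contact_force: [0.1, -0.1, -0.7]
grip_width: 1.0
gripper_force: 0.0
```

Call:
carry_out(increments=[{"x": 0.47,"y": 0.72,"z": 0,"wx": 0,"wy": 0,"wz": 0.88,"hand": -1},{"x": 0.47,"y": 0.72,"z": 0,"wx": 0,"wy": 0,"wz": 0.88,"hand": -1},{"x": 0.47,"y": 0.72,"z": 0,"wx": 0,"wy": 0,"wz": 0.88,"hand": -1},{"x": 0.47,"y": 0.72,"z": 0,"wx": 0,"wy": 0,"wz": 0.88,"hand": -1},{"x": 0.47,"y": 0.72,"z": 0,"wx": 0,"wy": 0,"wz": 0.88,"hand": -1},{"x": 0.47,"y": 0.72,"z": 0,"wx": 0,"wy": 0,"wz": 0.88,"hand": -1},{"x": 0.47,"y": 0.7,"z": 0,"wx": 0,"wy": 0,"wz": 0.88,"hand": -1},{"x": 0,"y": 0,"z": 0,"wx": 0,"wy": 0,"wz": 0,"hand": -0.2}])

```text
t: 3.1
tool_pos: [0.5449, 0.0208, 0.2306]
ee_rot: [-0.06, 0.998, 0.0, -0.0]
contact_force: [-0.3, 0.2, 0.6]
grip_width: 0.823
gripper_force: 0.0
```

```bash
python3 -c "from h import *;st()"
```

```text
3.1 pos [544.9  20.8 230.6] yawx -173.17 z [-0.001 -0.    -1.   ] q [ 0.04  0.27  0.03  1.33  0.   -0.08] F [-0.3  0.2  0.6] w 70.0 gf 0.0
```

Call:
carry_out(increments=[{"x": 0.44,"y": 0.69,"z": 0,"wx": 0,"wy": 0,"wz": 0.9,"hand": -0.2},{"x": 0,"y": 0,"z": 0,"wx": 0,"wy": 0,"wz": 0,"hand": -0.2},{"x": 0,"y": 0,"z": -0.4,"wx": 0,"wy": 0,"wz": 0,"hand": -0.2},{"x": 0,"y": 0,"z": -0.4,"wx": 0,"wy": 0,"wz": 0,"hand": -0.2},{"x": 0,"y": 0,"z": -0.4,"wx": 0,"wy": 0,"wz": 0,"hand": -0.2},{"x": 0,"y": 0,"z": -0.4,"wx": 0,"wy": 0,"wz": 0,"hand": -0.2},{"x": 0,"y": 0,"z": 0,"wx": 0,"wy": 0,"wz": 0,"hand": -0.2},{"x": 0,"y": 0,"z": 0,"wx": 0,"wy": 0,"wz": 0,"hand": -0.2}])

```text
t: 4.1
tool_pos: [0.5578, 0.0403, 0.1835]
ee_rot: [-0.121, 0.993, -0.0, 0.0]
contact_force: [-0.1, 0.6, -0.4]
grip_width: 0.602
gripper_force: 0.0
```

```bash
python3 - <<'E'
from h import *
st(); s=snap('side','side2'); cv2.imwrite('pics/c2.png',cv2.resize(s['img'][150:290,190:330,::-1],None,fx=4,fy=4))
E
```

```text
4.1 pos [557.8  40.3 183.5] yawx -166.09 z [ 0. -0. -1.] q [ 0.07  0.32 -0.03  1.23 -0.   -0.17] F [-0.1  0.6 -0.4] w 51.2 gf 0.0
```

View pics/c2.png

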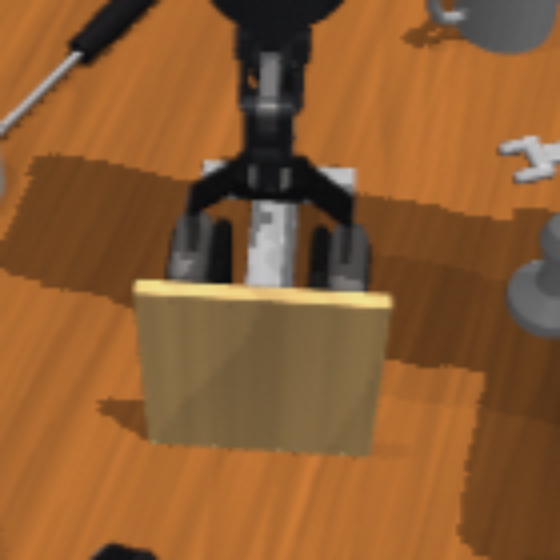

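The crop shows the fingers centred on the hung crown at about (270,180), with the cups on either side of the bar. I'll go down and close.

Call:
carry_out(increments=[{"x": 0,"y": 0.03,"z": -0.35,"wx": 0,"wy": 0,"wz": 0,"hand": -0.2},{"x": 0,"y": 0,"z": -0.35,"wx": 0,"wy": 0,"wz": 0,"hand": -0.2},{"x": 0,"y": 0,"z": -0.35,"wx": 0,"wy": 0,"wz": 0,"hand": -0.2},{"x": 0,"y": 0,"z": 0,"wx": 0,"wy": 0,"wz": 0,"hand": 0},{"x": 0,"y": 0,"z": 0,"wx": 0,"wy": 0,"wz": 0,"hand": 0.3},{"x": 0,"y": 0,"z": 0,"wx": 0,"wy": 0,"wz": 0,"hand": 1},{"x": 0,"y": 0,"z": 0,"wx": 0,"wy": 0,"wz": 0,"hand": 1},{"x": 0,"y": 0,"z": 0,"wx": 0,"wy": 0,"wz": 0,"hand": 1}], force=25)

```text
t: 5.15
tool_pos: [0.558, 0.0412, 0.1521]
ee_rot: [-0.121, 0.993, -0.0, 0.0]
contact_force: [-0.2, -0.0, 2.5]
grip_width: 0.272
gripper_force: 25.6
```

```bash
python3 -c "from h import *;st()"
```

```text
5.15 pos [558.   41.2 152.1] yawx -166.08 z [ 0.001 -0.    -1.   ] q [ 0.07  0.33 -0.09  1.15 -0.   -0.17] F [-0.2 -0.   2.5] w 23.1 gf 25.64772605895996
```

Call:
carry_out(increments=[{"x": -0.063,"y": 0.253,"z": 0,"wx": 0,"wy": 0,"wz": 0,"hand": 1},{"x": -0.063,"y": 0.253,"z": 0,"wx": 0,"wy": 0,"wz": 0,"hand": 1},{"x": -0.063,"y": 0.253,"z": 0,"wx": 0,"wy": 0,"wz": 0,"hand": 1},{"x": -0.063,"y": 0.253,"z": 0,"wx": 0,"wy": 0,"wz": 0,"hand": 1},{"x": -0.063,"y": 0.253,"z": 0,"wx": 0,"wy": 0,"wz": 0,"hand": 1},{"x": -0.063,"y": 0.253,"z": 0,"wx": 0,"wy": 0,"wz": 0,"hand": 1},{"x": 0,"y": 0,"z": 0,"wx": 0,"wy": 0,"wz": 0,"hand": 1},{"x": 0,"y": 0,"z": 0,"wx": 0,"wy": 0,"wz": 0,"hand": 1}])

```text
t: 6.15
tool_pos: [0.5462, 0.088, 0.1521]
ee_rot: [-0.122, 0.993, 0.001, 0.0]
contact_force: [-0.3, 0.5, 6.6]
grip_width: 0.274
gripper_force: 26.2
```

```bash
python3 - <<'E'
from h import *
st(); s=snap('top','top3'); cv2.imwrite('pics/c3.png',cv2.resize(s['img'][140:250,160:310,::-1],None,fx=4,fy=4))
P=cloud(s);z=P[...,2];box(P,'cups',reg(260,385,230,345)&(z>.075)&(z<.1))
E
```

```text
6.15 pos [546.2  88.  152.1] yawx -166.02 z [ 0.     0.001 -1.   ] q [ 0.16  0.32 -0.1   1.15  0.   -0.08] F [-0.3  0.5  6.6] w 23.3 gf 26.16875857114792
cups 86 c [507.4  57. ] wh [35.9 14.6] a 5.8 mean [506.5  58.3  89. ] zmed 89.8
```

View pics/c3.png

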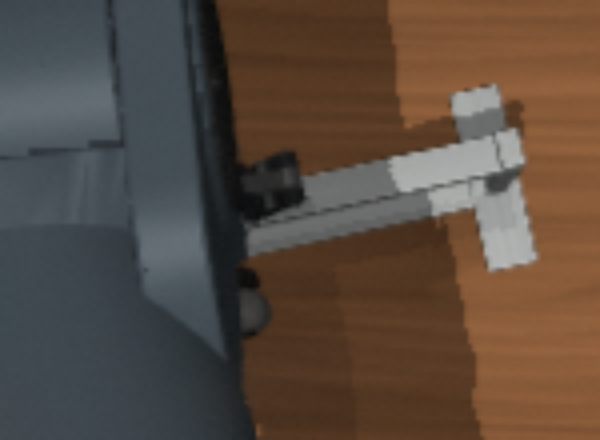

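The arm hides the pair in this view, but the exposed bar and cup edge (250,300) fit y≈67. I'll open the fingers only slightly because the panel is close, then lift off.

Call:
carry_out(increments=[{"x": 0,"y": 0,"z": 0,"wx": 0,"wy": 0,"wz": 0,"hand": 0.33},{"x": 0,"y": 0,"z": 0,"wx": 0,"wy": 0,"wz": 0,"hand": 0.33},{"x": 0,"y": 0,"z": 0,"wx": 0,"wy": 0,"wz": 0,"hand": 0.33},{"x": 0,"y": 0,"z": 0.2,"wx": 0,"wy": 0,"wz": 0,"hand": 0.33},{"x": 0,"y": 0,"z": 0.3,"wx": 0,"wy": 0,"wz": 0,"hand": 0.33},{"x": 0,"y": 0,"z": 0.5,"wx": 0,"wy": 0,"wz": 0,"hand": 0.33},{"x": 0,"y": 0,"z": 0.8,"wx": 0,"wy": 0,"wz": 0,"hand": 0.33},{"x": 0,"y": 0,"z": 0.8,"wx": 0,"wy": 0,"wz": 0,"hand": 0.3}])

```text
t: 7.2
tool_pos: [0.5464, 0.0868, 0.2316]
ee_rot: [-0.121, 0.993, -0.0, 0.0]
contact_force: [0.9, 0.5, 0.4]
grip_width: 0.349
gripper_force: 0.0
```

```bash
python3 -c "from h import *;st()"
```

```text
7.2 pos [546.4  86.8 231.6] yawx -166.09 z [ 0.001  0.    -1.   ] q [ 0.16  0.29  0.05  1.34 -0.   -0.09] F [0.9 0.5 0.4] w 29.7 gf 0.0
```

Call:
carry_out(increments=[{"x": -0.043,"y": 0.86,"z": 0,"wx": 0,"wy": 0,"wz": -0.62,"hand": 0},{"x": -0.043,"y": 0.86,"z": 0,"wx": 0,"wy": 0,"wz": -0.62,"hand": -0.3},{"x": -0.043,"y": 0.86,"z": 0,"wx": 0,"wy": 0,"wz": -0.62,"hand": -0.3},{"x": -0.043,"y": 0.86,"z": 0,"wx": 0,"wy": 0,"wz": -0.62,"hand": -0.3},{"x": -0.043,"y": 0.86,"z": 0,"wx": 0,"wy": 0,"wz": -0.62,"hand": -0.3},{"x": -0.043,"y": 0.86,"z": 0,"wx": 0,"wy": 0,"wz": -0.62,"hand": -0.3},{"x": -0.043,"y": 0.86,"z": 0,"wx": 0,"wy": 0,"wz": -0.62,"hand": -0.3},{"x": -0.043,"y": 0.86,"z": 0,"wx": 0,"wy": 0,"wz": -0.62,"hand": -0.3}])

```text
t: 8.2
tool_pos: [0.5361, 0.2941, 0.231]
ee_rot: [0.224, 0.975, 0.0, 0.0]
contact_force: [0.2, -0.3, -0.1]
grip_width: 0.651
gripper_force: 0.0
```

Call:
carry_out(increments=[{"x": 0,"y": 0,"z": -0.4,"wx": 0,"wy": 0,"wz": 0,"hand": -0.3},{"x": 0,"y": 0,"z": -0.4,"wx": 0,"wy": 0,"wz": 0,"hand": -0.3},{"x": 0,"y": 0,"z": -0.4,"wx": 0,"wy": 0,"wz": 0,"hand": -0.3},{"x": 0,"y": 0,"z": -0.4,"wx": 0,"wy": 0,"wz": 0,"hand": -0.3},{"x": 0,"y": 0,"z": -0.4,"wx": 0,"wy": 0,"wz": 0,"hand": -0.3},{"x": 0,"y": 0,"z": 0,"wx": 0,"wy": 0,"wz": 0,"hand": -0.3},{"x": 0,"y": 0,"z": 0,"wx": 0,"wy": 0,"wz": 0,"hand": -0.3},{"x": 0,"y": 0,"z": 0,"wx": 0,"wy": 0,"wz": 0,"hand": -0.3}])

```text
t: 9.2
tool_pos: [0.5363, 0.2934, 0.1703]
ee_rot: [0.223, 0.975, 0.0, 0.0]
contact_force: [0.5, -0.1, 0.3]
grip_width: 0.651
gripper_force: 0.0
```

```bash
python3 - <<'E'
from h import *
st(); s=snap('side','side4'); cv2.imwrite('pics/c4.png',cv2.resize(s['img'][160:370,170:330,::-1],None,fx=3.5/1.3,fy=3.5/1.3))
t=snap('top','top4');P=cloud(t);z=P[...,2]
box(P,'crown',reg(250,385,230,345)&(z>.167)&(z<.175))
box(P,'cups',reg(250,385,230,345)&(z>.075)&(z<.1))
P=cloud(s);z=P[...,2];d=np.hypot(P[...,0]-.546,P[...,1]-.088)<.035
box(P,'crown side',d&(z>.166)&(z<.175))
E
```

```text
9.2 pos [536.3 293.4 170.3] yawx 154.24 z [ 0.001  0.    -1.   ] q [ 0.5   0.41  0.08  1.24 -0.    0.95] F [ 0.5 -0.1  0.3] w 55.3 gf 0.0
crown 214 c [546.  102.8] wh [114.7  52.5] a 14.0 mean [546.5  91.2 169.4] zmed 169.1
cups 552 c [546.4  90.3] wh [133.1  61.9] a 13.8 mean [541.   87.9  89.2] zmed 89.8
crown side 46 c [531.5  87. ] wh [11.2 23.9] a 8.2 mean [531.5  88.2 169.3] zmed 169.4
```

View pics/c4.png

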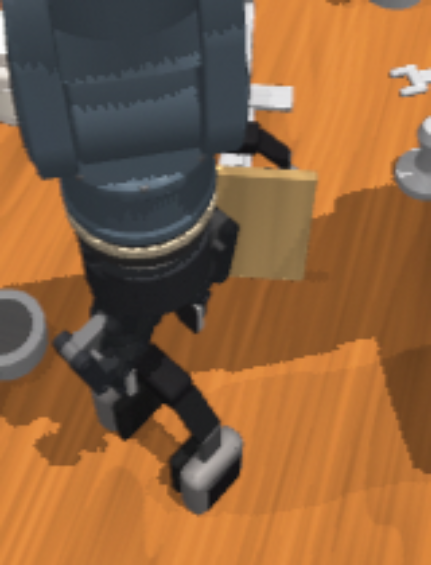

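The hung pair is upright near the panel (cups centred at about (546,89) mm, yaw about 14°). The gripper straddles the standing crown at about (145,365). I'll go down and grip.

Call:
carry_out(increments=[{"x": 0,"y": 0,"z": -0.33,"wx": 0,"wy": 0,"wz": 0,"hand": -0.3},{"x": 0,"y": 0,"z": -0.33,"wx": 0,"wy": 0,"wz": 0,"hand": -0.3},{"x": 0,"y": 0,"z": -0.33,"wx": 0,"wy": 0,"wz": 0,"hand": -0.3},{"x": 0,"y": 0,"z": -0.32,"wx": 0,"wy": 0,"wz": 0,"hand": 0},{"x": 0,"y": 0,"z": 0,"wx": 0,"wy": 0,"wz": 0,"hand": 0.3},{"x": 0,"y": 0,"z": 0,"wx": 0,"wy": 0,"wz": 0,"hand": 1},{"x": 0,"y": 0,"z": 0,"wx": 0,"wy": 0,"wz": 0,"hand": 1},{"x": 0,"y": 0,"z": 0,"wx": 0,"wy": 0,"wz": 0,"hand": 1}], force=40)

```text
t: 10.3
tool_pos: [0.5361, 0.2932, 0.1306]
ee_rot: [0.223, 0.975, 0.0, 0.0]
contact_force: [-0.3, 0.5, -2.6]
grip_width: 0.272
gripper_force: 40.3
```

```bash
python3 -c "from h import *;st()"
```

```text
10.3 pos [536.1 293.2 130.6] yawx 154.24 z [ 0.  0. -1.] q [ 0.5   0.43  0.01  1.15 -0.    0.95] F [-0.3  0.5 -2.6] w 23.1 gf 40.3021502494812
```

Call:
carry_out(increments=[{"x": 0,"y": 0,"z": 0.3,"wx": 0,"wy": 0,"wz": 0,"hand": 1},{"x": 0,"y": 0,"z": 0.6,"wx": 0,"wy": 0,"wz": 0,"hand": 1},{"x": 0,"y": 0,"z": 1,"wx": 0,"wy": 0,"wz": 0,"hand": 1},{"x": 0,"y": 0,"z": 1,"wx": 0,"wy": 0,"wz": 0,"hand": 1},{"x": 0,"y": 0,"z": 1,"wx": 0,"wy": 0,"wz": 0,"hand": 1},{"x": 0,"y": 0,"z": 1,"wx": 0,"wy": 0,"wz": 0,"hand": 1},{"x": 0,"y": 0,"z": 1,"wx": 0,"wy": 0,"wz": 0,"hand": 1},{"x": 0,"y": 0,"z": 1,"wx": 0,"wy": 0,"wz": 0,"hand": 1}])

```text
t: 11.3
tool_pos: [0.5358, 0.2931, 0.3393]
ee_rot: [0.223, 0.975, 0.0, 0.0]
contact_force: [0.0, 0.3, -2.8]
grip_width: 0.27
gripper_force: 40.3
```

```bash
python3 - <<'E'
from h import *
st(); snap('side','side5')
E
```

```text
11.3 pos [535.8 293.1 339.3] yawx 154.24 z [ 0.001  0.    -1.   ] q [ 0.5   0.39  0.48  1.66 -0.    0.95] F [ 0.   0.3 -2.8] w 23.0 gf 40.31331539154053
```

View pics/side5.png

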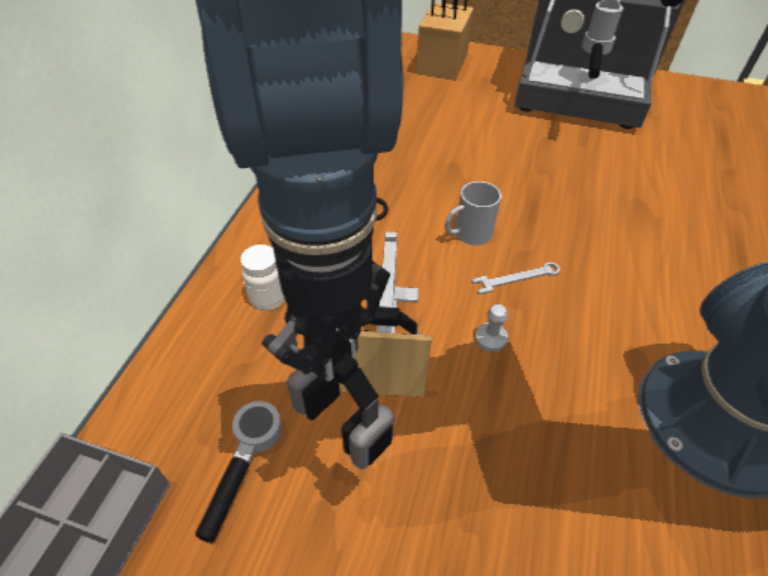

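The pair is held upright with its cups at about (315,390) and (368,437), and the rest of the bench is undisturbed. I'll carry it over the rail.

Call:
carry_out(increments=[{"x": 0.083,"y": -0.4,"z": 0,"wx": 0,"wy": 0,"wz": 0.355,"hand": 1},{"x": 0.083,"y": -0.72,"z": 0,"wx": 0,"wy": 0,"wz": 0.355,"hand": 1},{"x": 0.083,"y": -0.72,"z": 0,"wx": 0,"wy": 0,"wz": 0.355,"hand": 1},{"x": 0.083,"y": -0.72,"z": 0,"wx": 0,"wy": 0,"wz": 0.355,"hand": 1},{"x": 0.083,"y": -0.72,"z": 0,"wx": 0,"wy": 0,"wz": 0.355,"hand": 1},{"x": 0.083,"y": -0.72,"z": 0,"wx": 0,"wy": 0,"wz": 0.355,"hand": 1},{"x": 0.083,"y": -0.72,"z": 0,"wx": 0,"wy": 0,"wz": 0.355,"hand": 1},{"x": 0.083,"y": -0.72,"z": 0,"wx": 0,"wy": 0,"wz": 0.355,"hand": 1}])

```text
t: 12.35
tool_pos: [0.5559, 0.1292, 0.3377]
ee_rot: [0.026, 1.0, 0.0, 0.0]
contact_force: [0.4, -0.9, -2.4]
grip_width: 0.269
gripper_force: 40.3
```

Call:
carry_out(increments=[{"x": 0.083,"y": -0.72,"z": 0,"wx": 0,"wy": 0,"wz": 0.355,"hand": 1},{"x": 0.083,"y": -0.72,"z": 0,"wx": 0,"wy": 0,"wz": 0.355,"hand": 1},{"x": 0.083,"y": -0.72,"z": 0,"wx": 0,"wy": 0,"wz": 0.355,"hand": 1},{"x": 0.083,"y": -0.72,"z": 0,"wx": 0,"wy": 0,"wz": 0.355,"hand": 1},{"x": 0.083,"y": -0.72,"z": 0,"wx": 0,"wy": 0,"wz": 0.355,"hand": 1},{"x": 0.083,"y": -0.72,"z": 0,"wx": 0,"wy": 0,"wz": 0.355,"hand": 1},{"x": 0,"y": -0.3,"z": 0,"wx": 0,"wy": 0,"wz": 0,"hand": 1},{"x": 0,"y": 0,"z": 0,"wx": 0,"wy": 0,"wz": 0,"hand": 1}])

```text
t: 13.35
tool_pos: [0.5708, -0.0088, 0.3376]
ee_rot: [-0.121, 0.993, 0.0, 0.0]
contact_force: [0.4, 0.4, -2.1]
grip_width: 0.267
gripper_force: 40.3
```

```bash
python3 - <<'E'
from h import *
st(); s=snap('side','side6'); cv2.imwrite('pics/c6.png',cv2.resize(s['img'][90:290,170:350,::-1],None,fx=3,fy=3))
t=snap('top','top6');P=cloud(t);z=P[...,2]
box(P,'hung cups',reg(250,340,230,345)&(z>.075)&(z<.1))
box(P,'held cups',reg(290,460,200,380)&(z>.26)&(z<.285))
for n in (s,t):
  P=cloud(n);z=P[...,2];m=(np.hypot(P[...,0]-.5708,P[...,1]+.0086)<.08)&(z>.19)&(z<.295);box(P,'h',m)
E
```

```text
13.35 pos [570.8  -8.8 337.6] yawx -166.11 z [ 0.  0. -1.] q [-0.02  0.31  0.36  1.62  0.   -0.26] F [ 0.4  0.4 -2.1] w 22.7 gf 40.311208963394165
hung cups few 0
held cups few 0
h 1180 c [570.8  -5.5] wh [125.9  57. ] a 14.5 mean [567.2   7.9 258.2] zmed 266.0
h few 0
```

View pics/c6.png

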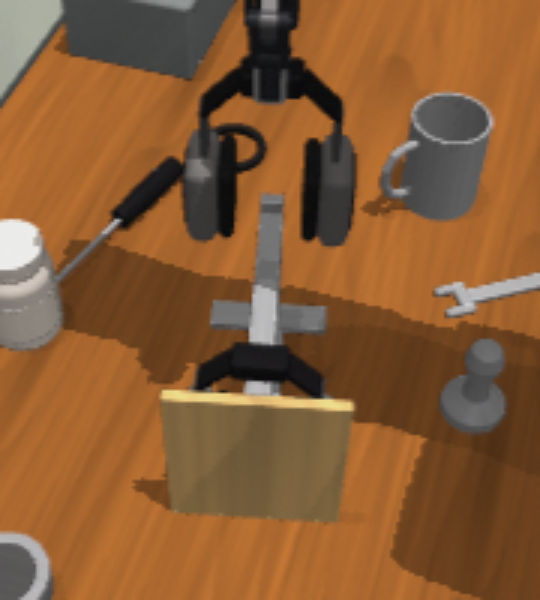

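The held pair is centred over the bar (cups at (205,190) and (335,190) either side of the bar at x≈268), and the first pair hangs straight by the panel. I'll lower it.

Call:
carry_out(increments=[{"x": 0,"y": 0,"z": -0.6,"wx": 0,"wy": 0,"wz": 0,"hand": 1},{"x": 0,"y": 0,"z": -0.8,"wx": 0,"wy": 0,"wz": 0,"hand": 1},{"x": 0,"y": 0,"z": -0.8,"wx": 0,"wy": 0,"wz": 0,"hand": 1},{"x": 0,"y": 0,"z": -0.8,"wx": 0,"wy": 0,"wz": 0,"hand": 1},{"x": 0,"y": 0,"z": -0.8,"wx": 0,"wy": 0,"wz": 0,"hand": 1},{"x": 0,"y": 0,"z": -0.8,"wx": 0,"wy": 0,"wz": 0,"hand": 1},{"x": 0,"y": 0,"z": -0.8,"wx": 0,"wy": 0,"wz": 0,"hand": 1},{"x": 0,"y": 0,"z": -0.4,"wx": 0,"wy": 0,"wz": 0,"hand": 1}])

```text
t: 14.45
tool_pos: [0.5703, -0.0078, 0.1623]
ee_rot: [-0.122, 0.993, 0.0, -0.001]
contact_force: [0.3, -0.7, -2.2]
grip_width: 0.274
gripper_force: 40.3
```

Call:
carry_out(increments=[{"x": 0,"y": 0,"z": -0.1,"wx": 0,"wy": 0,"wz": 0,"hand": 1},{"x": 0,"y": 0,"z": -0.1,"wx": 0,"wy": 0,"wz": 0,"hand": 1},{"x": 0,"y": 0,"z": -0.05,"wx": 0,"wy": 0,"wz": 0,"hand": 1},{"x": 0,"y": 0,"z": -0.05,"wx": 0,"wy": 0,"wz": 0,"hand": 1},{"x": 0,"y": 0,"z": 0,"wx": 0,"wy": 0,"wz": 0,"hand": 1},{"x": 0,"y": 0,"z": 0,"wx": 0,"wy": 0,"wz": 0,"hand": 1},{"x": 0,"y": 0,"z": 0,"wx": 0,"wy": 0,"wz": 0,"hand": 1},{"x": 0,"y": 0,"z": 0,"wx": 0,"wy": 0,"wz": 0,"hand": 1}])

```text
t: 15.45
tool_pos: [0.5709, -0.0086, 0.1545]
ee_rot: [-0.122, 0.993, -0.0, 0.0]
contact_force: [0.3, -0.4, -2.3]
grip_width: 0.268
gripper_force: 40.3
```

```bash
python3 -c "from h import *;st()"
```

```text
15.45 pos [570.9  -8.6 154.5] yawx -166.0 z [ 0. -0. -1.] q [-0.02  0.35 -0.05  1.17 -0.   -0.26] F [ 0.3 -0.4 -2.3] w 22.8 gf 40.29411256313324
```

Still about 2 mm above the bar; I'll creep down.

Call:
carry_out(increments=[{"x": 0,"y": 0,"z": -0.03,"wx": 0,"wy": 0,"wz": 0,"hand": 1},{"x": 0,"y": 0,"z": -0.03,"wx": 0,"wy": 0,"wz": 0,"hand": 1},{"x": 0,"y": 0,"z": -0.02,"wx": 0,"wy": 0,"wz": 0,"hand": 1},{"x": 0,"y": 0,"z": 0,"wx": 0,"wy": 0,"wz": 0,"hand": 1},{"x": 0,"y": 0,"z": 0,"wx": 0,"wy": 0,"wz": 0,"hand": 1},{"x": 0,"y": 0,"z": 0,"wx": 0,"wy": 0,"wz": 0,"hand": 1},{"x": 0,"y": 0,"z": 0,"wx": 0,"wy": 0,"wz": 0,"hand": 1},{"x": 0,"y": 0,"z": 0,"wx": 0,"wy": 0,"wz": 0,"hand": 1}])

```text
t: 16.45
tool_pos: [0.5709, -0.0086, 0.1522]
ee_rot: [-0.122, 0.993, -0.0, 0.0]
contact_force: [-0.6, 0.3, 1.8]
grip_width: 0.268
gripper_force: 40.7
```

Contact (force went from -2.3 to +1.8 N). I'll release and rise.

Call:
carry_out(increments=[{"x": 0,"y": 0,"z": 0,"wx": 0,"wy": 0,"wz": 0,"hand": 0.3},{"x": 0,"y": 0,"z": 0,"wx": 0,"wy": 0,"wz": 0,"hand": 0.1},{"x": 0,"y": 0,"z": 0,"wx": 0,"wy": 0,"wz": 0,"hand": 0.1},{"x": 0,"y": 0,"z": 0,"wx": 0,"wy": 0,"wz": 0,"hand": 0.1},{"x": 0,"y": 0,"z": 0.2,"wx": 0,"wy": 0,"wz": 0,"hand": 0.1},{"x": 0,"y": 0,"z": 0.6,"wx": 0,"wy": 0,"wz": 0,"hand": 0.1},{"x": 0,"y": 0,"z": 1,"wx": 0,"wy": 0,"wz": 0,"hand": 0.1},{"x": 0,"y": 0,"z": 1,"wx": 0,"wy": 0,"wz": 0,"hand": 0.1}])

```text
t: 17.45
tool_pos: [0.5708, -0.0086, 0.2373]
ee_rot: [-0.122, 0.993, -0.0, 0.0]
contact_force: [-0.6, -0.3, -0.0]
grip_width: 0.449
gripper_force: 0.0
```

Call:
carry_out(increments=[{"x": -0.5,"y": -0.8,"z": 0.3,"wx": 0,"wy": 0,"wz": 0,"hand": 0.1},{"x": -0.5,"y": -0.8,"z": 0.3,"wx": 0,"wy": 0,"wz": 0,"hand": 0.1},{"x": -0.5,"y": -0.8,"z": 0,"wx": 0,"wy": 0,"wz": 0,"hand": 0.1},{"x": -0.5,"y": -0.8,"z": 0,"wx": 0,"wy": 0,"wz": 0,"hand": 0.1},{"x": -0.5,"y": -0.8,"z": 0,"wx": 0,"wy": 0,"wz": 0,"hand": 0.1},{"x": -0.5,"y": -0.8,"z": 0,"wx": 0,"wy": 0,"wz": 0,"hand": 0.1},{"x": -0.5,"y": -0.8,"z": 0,"wx": 0,"wy": 0,"wz": 0,"hand": 0.1},{"x": 0,"y": 0,"z": 0,"wx": 0,"wy": 0,"wz": 0,"hand": 0.1}])

```text
t: 18.45
tool_pos: [0.4652, -0.1778, 0.2547]
ee_rot: [-0.121, 0.993, -0.0, 0.0]
contact_force: [-0.3, 0.0, -0.1]
grip_width: 0.446
gripper_force: 0.0
```

```bash
python3 - <<'E'
from h import *
st(); s=snap('side','side7'); cv2.imwrite('pics/c7.png',cv2.resize(s['img'][140:300,170:350,::-1],None,fx=3,fy=3))
t=snap('top','top7')
for P in (cloud(t),cloud(s)):
    z=P[...,2]
    for n,c in(('hung',(.546,.089)),('stand',(.571,-.008))):
        d=np.hypot(P[...,0]-c[0],P[...,1]-c[1])
        box(P,n+' crown',(d<.03)&(z>.16)&(z<.176)); box(P,n+' cups',(d<.07)&(z>.06)&(z<.1))
E
```

```text
18.45 pos [ 465.2 -177.8  254.7] yawx -166.14 z [ 0.001 -0.001 -1.   ] q [-0.36  0.18 -0.02  1.36 -0.   -0.61] F [-0.3  0.  -0.1] w 37.9 gf 0.0
hung crown 260 c [546.5  88.3] wh [51.9 24.2] a 12.7 mean [546.8  88.1 168.1] zmed 168.5
hung cups 604 c [546.3  90.2] wh [126.3  61.8] a 13.9 mean [541.4  88.4  87.2] zmed 89.5
stand crown 251 c [572.1  -8.3] wh [50.6 23.8] a 15.6 mean [571.   -8.2 168.5] zmed 168.9
stand cups 505 c [576.6 -27.6] wh [126.2  95.4] a 15.4 mean [565.8  -9.2  88.8] zmed 89.7
hung crown 214 c [546.9  90.4] wh [49.8 24. ] a 14.1 mean [546.   92.9 168.1] zmed 169.2
hung cups 449 c [543.7  99.5] wh [114.2  68. ] a 14.1 mean [537.  128.2  80.9] zmed 81.1
stand crown 181 c [572.   -6.2] wh [48.5 25.6] a 16.7 mean [570.8  -3.7 167.9] zmed 169.1
stand cups 548 c [570.9  -4.7] wh [125.7  54.4] a 15.0 mean [566.3   1.8  85.6] zmed 88.5
```

View pics/c7.png

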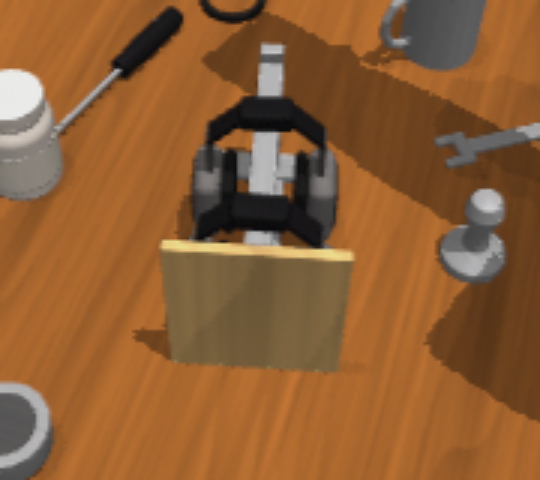

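Both crowns sit on the bar at about (262,210) and (265,112) in the crop, straight and side by side. The first pair's crown is about 32 mm from the panel face, against a limit of 40. I'll hand the job in.

```bash
python3 -c "from h import *;print(r.finish_job())"
```

```text
the job is handed in; nothing more can be done
None
```

Job handed in, with no verdict shown yet: both pairs hang straight, side by side on the bar, the first with its cups about 4 mm short of the end panel (not quite touching, within the 12 mm limit), and nothing else on the bench was seen to move.

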